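# Seat the vacuum pump's throttle lever by feel, then set it to the red marker

### The arm

A 6-joint arm with a two-finger parallel gripper is mounted at the origin on the work surface. World frame = base frame: x ahead of the robot, y to its left, z up, the work surface at z = 0. Lengths are in m, angles in rad, forces in N, time in s.
With the tool pointing down it reaches from about 0.325 to 0.85 m from the base axis. Payload 15.5 kg.
Tool frame: the origin (TCP) lies midway between the tips of the shut fingers; the grasp point (between the pads) lies ctrl.grip_depth behind it (ctrl.grip_depth is the distance from the TCP to the grasp point, in m); z points along the fingers, y is the line along which they close (so a half turn about z gives the same grasp; the last joint's range is limited). The gripper opens to 91 mm and grips with 3 to 60 N. Pads are 32 mm wide; open, the fingers measure 118 mm over their backs; the gripper's body (76 mm by 178 mm) begins 60 mm behind the grasp point.
Start: joints at [1.234, 0.494, 1.345, -0, 1.302, -0.096], TCP at [0.15, 0.607, 0.214] pointing down, gripper open.
Joint ranges: [-2.91, 2.91], [-0.82, 2.16], [0.22, 2.67], [-1.22, 4.37], [0.12, 2.79], [-3.08, 3.08]. Speed limits (rad/s): [1.89, 1.89, 2.57, 3.01, 3.01, 3.01].

### API

Orientations are given as a rotation vector (axis times angle).
In Python, from plant import ctrl gives the robot as it stands. The module is installed in compiled form; this text tells all that it offers.
- The arm moves only by the tool drive_tool, never from a script. Its argument "rows" is one flat list of numbers, 7 for each row, row after row: the closure, from 0 (fully open) to 1 (shut), then the shift along the tool's x, y, z in m, then the turn, a rotation vector about the tool's x, y, z in degrees. In form: [jaw, tx, ty, tz, rx, ry, rz, jaw, tx, ty, tz, rx, ry, rz, ...]. A call has 1 to 12 rows; each row shifts and turns the commanded pose from where the row before left it, along the tool's axes as they then stand; what a row does not reach is not made up. A row lasts 1/12 s, in which the tool goes at most 41.7 mm and 7.16 degrees, less where a joint would pass 70% of its speed; a pose out of reach is approached as far as the arm can. A call with a gripper value outside its range is refused whole. The fingers move at their own pace and stop on an object; "force" is the grip in N (left out, the last holds). Time passes only in rows, so rows that do not move let the fingers close. It gives the time, the measured TCP pose, the force, the opening and the grip force at its end, in the units of the state.
- ctrl.get_obs(): the state, without advancing time (a new reading comes with each control period).
- ctrl.grab_frame(name): name is "scene" or "side" or "wrist"; returns (picture, depth): 384x512x3 uint8, blue, green, red; 384x512 float32, m along the optical axis (not along the pixel's ray), 0 where there is no reading.
- ctrl.camera_params(name): a dict with "K" (3x3 intrinsics, pixels), "dist" ([k1, k2, p1, p2, k3] as OpenCV has them; the pictures are not rectified), "R" (3x3) and "t" (3): a world point X has camera coordinates R X + t; the wrist camera has in their place "mount" (4x4, takes a point from camera to tool coordinates, whose origin is the TCP and whose axes are the flange's). Camera axes: x right, y down, z forward; pixel columns grow to the right and rows downward; lengths in m; the calibration is good to about 2 mm. A picture is of the moment at which its call begins: read the wrist's pose just before it. camera_params takes no time and is no camera call.
- ctrl.job_done(): hands the job in; it is judged then, once.
Trained networks look in the newest picture that a camera, given by its name, has taken for a name from the list of things; names that differ only in an ending like _2 or _b are one class to them, and where a whole thing is asked for, a point or a joint stands for the part that bears it (a point fixed in the world has none). Each returns a list of dicts, best first, with "score" (0 to 1); they miss things now and then, are a little off and sometimes report something else, mostly with a low value. They report only what shows in the picture. A call takes as long as a camera call.
- ctrl.find_in(camera, name): "at" ([x, y, z] in m, in world coordinates, good to about 4 mm: the middle of the surface that is visible of it).
The state is a dict: "clock": time; "joint_positions": joint angles; "dq": joint speeds; "tau": joint torques, N m; "tool_pos": TCP position; "ee_rot": TCP orientation; "force": force on the tool from outside, world axes, zero at the start; "ft_torque": the same for the moment, N m; "finger_gap": opening from 0.0 (shut) to 1.0 (fully open); "gripper_force": force on a finger pad.
Only numpy, scipy, OpenCV 4.12 (cv2) and the standard library are available. Lean on these libraries where they do the work, as an engineer would, in place of code of your own. Each camera call takes 0.05 s, during which the arm holds its last target. There are 200 camera calls.

### The job

Reset the throttle of the blue vacuum pump: swing its lever clockwise (seen from above) until you feel it bear on its spring seat, hold it lightly against the seat for about a second (roughly 6 N at the grip, never over 9 N), then swing it back the other way until it lines up with the red marker and leave it there, hands off. Where the seat lies cannot be seen, it differs each time. Do not shift the marker or disturb the flask on the pump or the two bottles beside it.

Things in the scene. Friction and masses are not known exactly. Their poses are not given: they have to be found in the camera images.
- pump: Blue pump casing, 240 mm (x) by 280 mm (y), top 110 mm above the bench, fixed. Origin: centre of its underside; at yaw 0 its x axis points away from the robot. On it, centred 30 mm towards its -x from the origin, stands a round aluminium valve drum 156 mm in diameter, with a white scale disc on top, 154 mm above the bench.
- lever: Steel lever over the drum, turning about its vertical axis; origin on that axis, 158 mm above the bench. Its -x axis points from the hinge along the arm to the grip. Angle A = its yaw minus the pump's yaw (anticlockwise positive); A = 0 points to the pump's -x side; travel -1.45 to 1.25 rad. Even friction drag of 0.25 N m (1.7 N at the grip); it stays where it is left.
- lever_grip (a point): Centre of the lever's upright round black grip, 26 mm in diameter, 70 mm tall (168 to 238 mm above the bench), 150 mm from the hinge axis; this point lies 203 mm above the bench. Its -x axis points along the arm like the lever's. The steel arm beneath it is 18 mm wide, its top 171 mm above the bench.
- seat: Holder of the spring seat, hidden in the drum on the hinge axis, 120 mm above the bench; it does not show the seat's angle. Turning clockwise (A falling), the lever meets the seat at an A from -0.60 to -1.10, new each time. The seat then adds 15 N m/rad (1 N at the grip per 1.5 mm there) and is solid 0.12 rad on. It bears 60 mm from the axis: 6 N at the grip is 11 N on it.
- marker_tip (a point): Outer tip, 98 mm from the hinge axis and 154 mm above the bench, of the red marker tab (24 mm wide) on the drum's rim. Its -x axis points out from the hinge axis through the marker. The lever is at the marker when the arm lies over its middle, pointing the same way. The marker stands at an A from -0.1 to 0.9; the lever passes freely above it.
- flask: Small stoppered conical flask of green glass, 76 mm wide, 104 mm tall, loose on a rear corner of the pump's top (the corner to the robot's right). Origin: centre of its underside.
- reagent: Clear reagent bottle with a blue cap, 74 mm in diameter, 150 mm tall, loose on the bench to the left of the pump (+y). Origin: centre of its underside.
- amber: Amber bottle with a white cap, 68 mm in diameter, 140 mm tall, loose on the bench to the right of the pump (-y). Origin: centre of its underside.

How it is judged:
By the outcome, as a careful person would: the job done as asked, in the order asked, and still so for the second after the job is handed in, with the robot touching nothing.
It also fails if it takes over 70 s, if anything falls off the work surface, if the arm or the gripper's body presses on something with over 40 N, if the wrist force passes 120 N, or if a joint passes its speed limit or range.

## Working session

There is one attempt and no reset: what is moved stays moved. The work goes in short steps, Python scripts to look and compute and a tool call to move; the robot and the scene stay as the last step left them, time stands still between calls to the robot, and variables do not carry over. Pictures are saved under pics/ and viewed, at most 10 in all, crops included, and the job is handed in when it is done.

Besides the shell and the picture viewer there is one more tool, called after "Emit:" in YAML: its name, and indented under it one key for each argument. drive_tool: Moves the arm, as the interface text tells. Its arguments: {"type":"object","properties":{"rows":{"type":"array","items":{"type":"number"}},"force":{"type":"number"}},"required":["rows"]}

```bash
mkdir -p pics
cat > h.py <<'E'
import numpy as np, cv2
from plant import ctrl
from scipy.spatial.transform import Rotation as R
def unproj(cam,uv,d):
    p=ctrl.camera_params(cam); q=cv2.undistortPoints(np.float64(uv).reshape(-1,1,2),p["K"],np.array(p["dist"]))[:,0]
    d=np.asarray(d).reshape(-1,1); X=np.hstack([q*d,d]); return (X-p["t"])@p["R"]
def show():
    o=ctrl.get_obs(); print({k:np.round(v,4).tolist() for k,v in o.items()})
E
python3 - <<'E'
from h import *
show(); print(ctrl.grip_depth)
ims=[]
for c in("scene","side"):
    im,d=ctrl.grab_frame(c); np.savez(c+".npz",im=im,d=d); ims.append(im)
    for n in("pump","lever","lever_grip","marker_tip","flask","reagent","amber"):
        print(c,n,[(round(r["score"],2),np.round(r["at"],3).tolist()) for r in ctrl.find_in(c,n)[:2]])
cv2.imwrite("pics/a.png",ims[0]);cv2.imwrite("pics/b.png",ims[1])
E
```

```text
{'clock': 0.0, 'joint_positions': [1.2335, 0.4942, 1.3461, -0.0, 1.3025, -0.0955], 'dq': [0.0017, 0.0026, -0.0003, 0.0012, -0.0006, -0.0011], 'tau': [-0.0013, -87.8841, -38.1844, 0.0706, 0.0535, -0.0001], 'tool_pos': [0.1495, 0.6065, 0.2133], 'ee_rot': [-0.3788, -3.1184, 0.0019], 'force': [-0.4979, -0.5438, -0.357], 'ft_torque': [-0.049, 0.0175, -0.0141], 'gripper_force': 0.0, 'finger_gap': 1.0013}
0.0188
scene pump [(0.64, [0.659, 0.128, 0.107])]
scene lever [(0.64, [0.538, 0.127, 0.175])]
scene lever_grip [(0.67, [0.535, 0.132, 0.173])]
scene marker_tip [(0.24, [0.535, 0.135, 0.173])]
scene flask [(0.97, [0.693, 0.009, 0.149])]
scene reagent []
scene amber [(0.55, [0.564, -0.095, 0.091])]
side pump [(0.61, [0.59, 0.036, 0.111])]
side lever [(0.94, [0.52, 0.131, 0.171])]
side lever_grip [(0.86, [0.52, 0.132, 0.174])]
side marker_tip [(0.63, [0.531, 0.083, 0.154])]
side flask [(0.97, [0.668, -0.017, 0.148])]
side reagent [(0.98, [0.641, 0.306, 0.102])]
side amber [(0.95, [0.538, -0.13, 0.092])]
```

View pics/a.png

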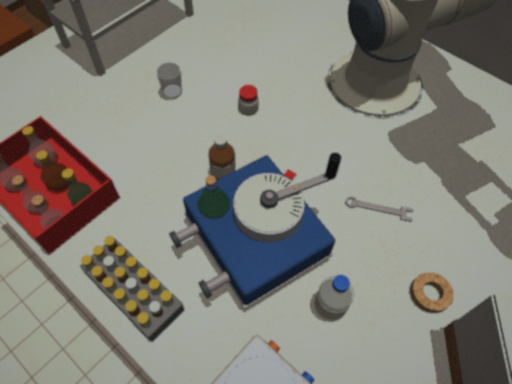

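View pics/b.png

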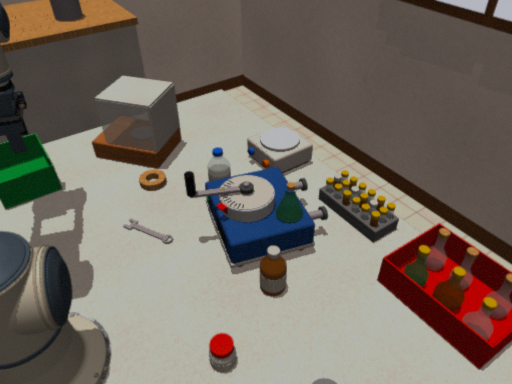

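The scene view shows the lever from its hinge (268,198) to the grip (335,165), and the red marker at (290,175). The side view has the hinge at (247,188), the grip at (190,183) and the marker at (222,208). Next I measure these from depth.

Run:
```python
from h import *
from scipy.optimize import least_squares
for c,hv in(("scene",(268,198)),("side",(247,188))):
    z=np.load(c+".npz"); im,d=z["im"],z["d"]; v,u=np.mgrid[:384,:512]
    P=unproj(c,np.stack([u.ravel(),v.ravel()],1).astype(float),d.ravel()).reshape(384,512,3)
    hsv=cv2.cvtColor(im,cv2.COLOR_BGR2HSV); H,S,V=[hsv[...,i].astype(int) for i in range(3)]
    roi=(d>0)&(np.hypot(u-hv[0],v-hv[1])<100)
    blue=roi&(H>105)&(H<130)&(S>120)&(abs(P[...,2]-.11)<.006)
    r=cv2.minAreaRect(P[blue][:,:2].astype(np.float32)*1000); print(c,"pump rect",r)
    disc=roi&(S<60)&(V>120)&(abs(P[...,2]-.154)<.005)
    q=P[disc][:,:2]; h=cv2.convexHull((q*1e4).astype(np.int32))[:,0]/1e4
    s=least_squares(lambda p:np.hypot(*(h-p[:2]).T)-p[2],[*q.mean(0),.078],loss="soft_l1",f_scale=.002).x; print("disc",s,len(q),np.median(P[disc][:,2]))
    red=roi&((H<8)|(H>172))&(S>150)&(V>80)&(abs(P[...,2]-.15)<.015); m=P[red]
    print("red",red.sum(),m.mean(0),m.min(0),m.max(0))
    blk=roi&(V<70)&(P[...,2]>.175)&(P[...,2]<.245); m=P[blk]; m=m[np.hypot(*(m[:,:2]-s[:2]).T)>.1]
    print("grip",len(m),m.mean(0),m.min(0),m.max(0))
    arm=roi&(abs(P[...,2]-.170)<.006); m=P[arm]; rr=np.hypot(*(m[:,:2]-s[:2]).T); m=m[(rr>.04)&(rr<.13)]
    print("arm",len(m),m.mean(0))
    print("cap",P[hv[1],hv[0]])
```

```text
scene pump rect ((643.4085083007812, 90.48966217041016), (276.5654602050781, 233.3600616455078), 74.66790008544922)
disc [0.60983247 0.09690592 0.07790588] 2817 0.15441557177115872
red 49 [0.52511247 0.08536096 0.15450922] [0.51682997 0.07439308 0.15030023] [0.533904   0.09450874 0.15816467]
grip 347 [0.54223484 0.11406319 0.20760943] [ 0.46550646 -0.01649907  0.17505308] [0.69686194 0.17099678 0.24140547]
arm 386 [0.5575468  0.11356595 0.1711207 ]
cap [0.61627224 0.0987953  0.17690441]
side pump rect ((638.321044921875, 86.8193359375), (280.5520935058594, 239.12889099121094), 74.75099182128906)
disc [0.61075549 0.09757592 0.07759782] 1158 0.1555698777595698
red 45 [0.52321583 0.08360769 0.15537971] [0.51427176 0.0721327  0.15193018] [0.53293915 0.0970178  0.1580382 ]
grip 310 [0.54028347 0.09422473 0.20483782] [ 0.46085631 -0.02378533  0.17503909] [0.6913927  0.16873816 0.2428021 ]
arm 237 [0.54901495 0.1113367  0.1711899 ]
cap [0.60701914 0.08657689 0.17623789]
```

```bash
cat >> h.py <<'E'
HX=np.array([.6103,.0972])
def gp(yaw,z=.196): return np.array([*(HX-.15*np.array([np.cos(yaw),np.sin(yaw)])),z])
def Rl(yaw): # tool x along arm outward, z down
    x=-np.array([np.cos(yaw),np.sin(yaw),0]); z=np.array([0,0,-1.]); return np.stack([x,np.cross(z,x),z],1)
def delta(p,Rt,cur=None):
    o=ctrl.get_obs(); Rc=R.from_rotvec(o["ee_rot"]).as_matrix()
    print("tool dxyz mm",np.round(1000*Rc.T@(p-np.array(o["tool_pos"])),1),"rotdeg",np.round(R.from_matrix(Rc.T@Rt).as_rotvec(degrees=True),2))
def cloud(c,im,d):
    v,u=np.mgrid[:384,:512]; return unproj(c,np.stack([u.ravel(),v.ravel()],1).astype(float),d.ravel()).reshape(384,512,3)
def grip_est(c,im,d):
    P=cloud(c,im,d); V=im.max(2); r=np.hypot(P[...,0]-HX[0],P[...,1]-HX[1])
    m=P[(d>0)&(V<80)&(P[...,2]>.18)&(P[...,2]<.245)&(abs(r-.15)<.03)&(P[...,0]<.65)]
    m=m[np.hypot(*(m[:,:2]-np.median(m[:,:2],0)).T)<.03]
    cam=ctrl.camera_params(c); C=-np.array(cam["R"]).T@cam["t"]
    from scipy.optimize import least_squares
    w=m[(m[:,2]<.232)&(m[:,2]>.185)][:,:2]; v0=w.mean(0)-C[:2]; s=w.mean(0)+.009*v0/np.linalg.norm(v0)
    s=least_squares(lambda p:np.hypot(*(w-p).T)-.013,s,loss="soft_l1",f_scale=.002).x
    e=HX-s; print(c,len(w),"grip",s,"r",np.hypot(*e),"yaw",np.arctan2(e[1],e[0]))
E
python3 - <<'E'
from h import *
for c in("scene","side"):
    z=np.load(c+".npz"); grip_est(c,z["im"],z["d"])
y=-.29
p=gp(y); p[2]=.30; delta(p,Rl(y)); print(p)
E
```

```text
scene 137 grip [0.47265162 0.15766042] r 0.15034140917286767 yaw -0.4138684016846156
side 126 grip [0.47475984 0.15908238] r 0.14899853220890963 yaw -0.42829682859192403
tool dxyz mm [-419.4 -377.3  -86.1] rotdeg [ 0.   -0.    2.76]
[0.46656342 0.14009283 0.3       ]
```

Emit:
drive_tool:
  rows: [0,-26,-22,-10,0,0,0]

```text
clock: 0.88
tool_pos: [0.1705, 0.5769, 0.2238]
ee_rot: [-0.374, -3.118, 0.001]
force: [0.1, -1.1, -0.7]
finger_gap: 1.001
gripper_force: 0.0
```

My first row was in mm, but the tool takes metres. It was clipped to 41.7 mm, in the intended direction and in free space. From here I use metres.

Emit:
drive_tool:
  rows: [0,-0.0265,-0.0225,-0.006,0,0,0,0,-0.0265,-0.0225,-0.006,0,0,0,0,-0.0265,-0.0225,-0.006,0,0,0,0,-0.0265,-0.0225,-0.006,0,0,0,0,-0.0265,-0.0225,-0.006,0,0,0,0,-0.0265,-0.0225,-0.006,0,0,0,0,-0.0265,-0.0225,-0.006,0,0,0,0,-0.0265,-0.0225,-0.006,0,0,0,0,-0.0265,-0.0225,-0.006,0,0,0,0,-0.0265,-0.0225,-0.006,0,0,0,0,-0.0265,-0.0225,-0.006,0,0,0,0,0,0,0,0,0,5]

```text
clock: 1.88
tool_pos: [0.4002, 0.2606, 0.2928]
ee_rot: [0.513, 3.097, 0.0]
force: [0.1, 0.9, -0.5]
finger_gap: 1.002
gripper_force: 0.0
```

Run:
```python
from h import *
y=-.42; p=gp(y); p[2]=.30; print(p); delta(p,Rl(y)); show()
```

```text
[0.47333666 0.15836407 0.3       ]
tool dxyz mm [-102.2  -73.2   -6.9] rotdeg [0.03 0.15 5.26]
{'clock': 1.8833, 'joint_positions': [0.4533, 0.2053, 1.5752, -0.0016, 1.3588, -0.789], 'dq': [0.0874, 0.0087, 0.0239, 0.0313, -0.0177, 1.3464], 'tau': [-5.0558, -61.5287, -38.6357, -0.1712, 0.7996, -10.1378], 'tool_pos': [0.4002, 0.2606, 0.2928], 'ee_rot': [0.5128, 3.0967, 0.0], 'force': [0.0593, 0.9454, -0.5397], 'ft_torque': [0.0085, 0.0023, 0.0023], 'gripper_force': 0.0, 'finger_gap': 1.0017}
```

Emit:
drive_tool:
  rows: [0,-0.025,-0.018,-0.001,0,0,0,0,-0.025,-0.018,-0.001,0,0,0,0,-0.025,-0.018,-0.001,0,0,0,0,-0.025,-0.018,-0.001,0,0,0,0,0,0,0,0,0,0,0,0,0,0,0,0,0,0,0,0,0,0,0,0]

```text
clock: 2.47
tool_pos: [0.468, 0.164, 0.2956]
ee_rot: [-0.515, -3.099, -0.0]
force: [-0.6, 0.2, 0.1]
finger_gap: 1.001
gripper_force: 0.0
```

Run:
```python
from h import *
y=-.42; p=gp(y,.3); delta(p,Rl(y)); show()
im,d=ctrl.grab_frame("wrist"); np.savez("w1.npz",im=im,d=d); cv2.imwrite("pics/w1.png",im)
p=ctrl.camera_params("wrist"); print(p["mount"])
for n in("lever_grip","marker_tip","lever"): print(n,[(round(r["score"],2),np.round(r["at"],3).tolist()) for r in ctrl.find_in("wrist",n)[:2]])
```

```text
tool dxyz mm [-6.9 -3.6 -4.4] rotdeg [ 0.   -0.02  5.18]
{'clock': 2.4667, 'joint_positions': [0.2165, 0.2325, 1.5302, 0.0003, 1.3791, -1.0248], 'dq': [0.0208, -0.0043, 0.0062, -0.0011, 0.0012, -0.0006], 'tau': [-2.1362, -63.4646, -40.3444, -0.1211, 0.03, -0.1102], 'tool_pos': [0.468, 0.164, 0.2956], 'ee_rot': [-0.5154, -3.0987, -0.0002], 'force': [-0.5894, 0.1757, 0.1333], 'ft_torque': [0.0082, 0.0106, -0.038], 'gripper_force': 0.0, 'finger_gap': 1.0012}
[[-4.35788352e-04 -9.63543618e-01 -2.67550940e-01  7.55106183e-02]
 [ 9.99999768e-01 -5.60115645e-04  3.88365684e-04 -6.26239447e-04]
 [-5.24066744e-04 -2.67550708e-01  9.63543639e-01 -1.70760724e-01]
 [ 0.00000000e+00  0.00000000e+00  0.00000000e+00  1.00000000e+00]]
lever_grip [(0.68, [0.519, 0.142, 0.175])]
marker_tip [(0.54, [0.522, 0.09, 0.156])]
lever [(0.76, [0.512, 0.142, 0.172]), (0.55, [0.618, 0.315, 0.066])]
```

View pics/w1.png

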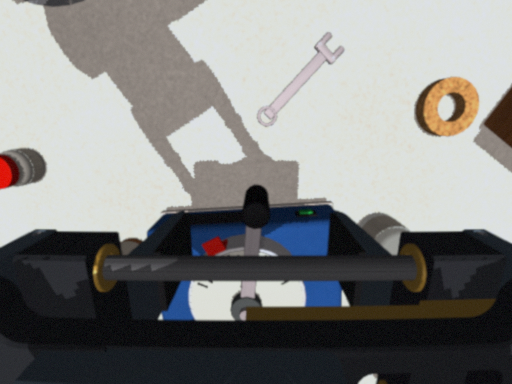

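The wrist view shows the grip between the fingers at (257,203), the arm running down to the hinge at (245,300), and the red tab at (213,246). Next I refine the lever and marker angles from it.

```bash
cat >> h.py <<'E'
def wcloud(im,d,o):
    p=ctrl.camera_params("wrist"); v,u=np.mgrid[:384,:512]
    q=cv2.undistortPoints(np.stack([u.ravel(),v.ravel()],1).astype(float).reshape(-1,1,2),p["K"],np.array(p["dist"]))[:,0]
    X=np.hstack([q,np.ones((len(q),1))])*d.reshape(-1,1); M=np.array(p["mount"]); X=X@M[:3,:3].T+M[:3,3]
    return (X@R.from_rotvec(o["ee_rot"]).as_matrix().T+o["tool_pos"]).reshape(384,512,3)
def marker(P,im,d):
    hsv=cv2.cvtColor(im,cv2.COLOR_BGR2HSV).astype(int); H,S,V=hsv[...,0],hsv[...,1],hsv[...,2]
    rr=np.hypot(P[...,0]-HX[0],P[...,1]-HX[1])
    m=P[(d>0)&((H<8)|(H>172))&(S>150)&(V>60)&(abs(P[...,2]-.152)<.006)&(rr<.11)&(rr>.07)]
    t=m[:,:2]-HX; a=np.arctan2(-t[:,1],-t[:,0]); r=cv2.minAreaRect((m[:,:2]*1000).astype(np.float32))
    e=HX-np.array(r[0])/1000; print("marker n",len(m),"z",np.median(m[:,2]),"yaw mean",a.mean(),"mid-range",(np.percentile(a,2)+np.percentile(a,98))/2,"rect",r,np.arctan2(e[1],e[0]))
def arm(P,im,d,lo=.03,hi=.125):
    rr=np.hypot(P[...,0]-HX[0],P[...,1]-HX[1])
    m=P[(d>0)&(abs(P[...,2]-.171)<.004)&(rr>lo)&(rr<hi)&(P[...,0]<.63)]; t=m[:,:2]-HX; a=np.arctan2(-t[:,1],-t[:,0]); a0=np.median(a); 
    k=abs(a-a0)<.3; l=cv2.fitLine(m[k][:,:2].astype(np.float32),cv2.DIST_HUBER,0,1e-4,1e-4).ravel()
    n=np.array([-l[1],l[0]]); print("arm n",k.sum(),"z",np.median(m[:,2]),"yaw median",a0,"line",np.arctan(l[1]/l[0]),"axis offset mm",1000*n@(HX-l[2:]))
E
python3 - <<'E'
from h import *
o=ctrl.get_obs(); z=np.load("w1.npz"); im,d=z["im"],z["d"]; P=wcloud(im,d,o); marker(P,im,d); arm(P,im,d)
m=P[(d>0)&(im.max(2)<80)&(P[...,2]>.18)&(P[...,2]<.25)&(np.hypot(P[...,0]-.473,P[...,1]-.158)<.04)]
top=m[m[:,2]>.233]; print("grip top",len(top),top.mean(0) if len(top) else 0)
for c in("scene","side"):
    z=np.load(c+".npz"); P=cloud(c,z["im"],z["d"]); marker(P,z["im"],z["d"]); arm(P,z["im"],z["d"])
E
```

```text
marker n 278 z 0.1540866245440894 yaw mean 0.12647795920380495 mid-range 0.12803335147028075 rect ((523.2688598632812, 85.33922576904297), (19.365489959716797, 24.12847328186035), 9.45185375213623) 0.13544752635158475
arm n 543 z 0.1710837043539573 yaw median -0.42630414839070696 line -0.41181764 axis offset mm -1.2094512206468977
grip top 639 [0.47233731 0.15902425 0.23776461]
marker n 48 z 0.15468242198134502 yaw mean 0.13908459657617192 mid-range 0.14020036798606114 rect ((525.7337036132812, 85.24067687988281), (15.812820434570312, 18.942201614379883), 13.560957908630371) 0.14048787922589712
arm n 321 z 0.17175120163364724 yaw median -0.43834098038485736 line -0.4228126 axis offset mm -1.02421884980257
marker n 45 z 0.1556150749698256 yaw mean 0.1554999112880813 mid-range 0.1538775190574119 rect ((523.6006469726562, 84.51366424560547), (18.517457962036133, 24.831235885620117), 0.5513451099395752) 0.14529448998846636
arm n 174 z 0.17265871903651608 yaw median -0.37257962474957207 line -0.42421368 axis offset mm 4.673710067150147
```

Emit:
drive_tool:
  rows: [0,-0.006,-0.0035,0,0,0,0,0,0,0,0.02,0,0,2.6,0,0,0,0.02,0,0,2.6,0,0,0,0.02,0,0,0,0,0,0,0.02,0,0,0,0,0,0,0.02,0,0,0,0,0,0,0,0,0,0,0,0,0,0,0,0,0,0,0,0,0,0,0,0]

```text
clock: 3.42
tool_pos: [0.4734, 0.1588, 0.1967]
ee_rot: [0.654, 3.072, 0.001]
force: [1.2, 0.2, 0.9]
finger_gap: 1.0
gripper_force: 0.0
```

Run:
```python
from h import *
y=-.425; delta(np.array([.4725,.1588,.196]),Rl(y)); show()
```

```text
tool dxyz mm [ 0.8 -0.3  0.7] rotdeg [0.03 0.05 0.31]
{'clock': 3.4167, 'joint_positions': [0.204, 0.3377, 1.6729, -0.0001, 1.1299, -0.9472], 'dq': [0.0007, -0.0116, -0.0076, 0.0007, -0.0054, 0.0019], 'tau': [-0.0236, -66.1584, -32.3986, 0.0111, 0.0364, -0.011], 'tool_pos': [0.4734, 0.1588, 0.1967], 'ee_rot': [0.654, 3.0718, 0.0006], 'force': [1.2099, 0.2063, 0.8582], 'ft_torque': [-0.0298, -0.0029, -0.0703], 'gripper_force': 0.0, 'finger_gap': 0.9997}
```

Emit:
drive_tool:
  rows: [1,0,0,0,0,0,0,1,0,0,0,0,0,0,1,0,0,0,0,0,0,1,0,0,0,0,0,0,1,0,0,0,0,0,0,1,0,0,0,0,0,0,1,0,0,0,0,0,0,1,0,0,0,0,0,0]
  force: 20

```text
clock: 4.08
tool_pos: [0.4727, 0.1586, 0.1957]
ee_rot: [-0.655, -3.073, 0.0]
force: [0.0, -0.1, -0.1]
finger_gap: 0.446
gripper_force: 0.0
```

Run:
```python
from h import *
show()
```

```text
{'clock': 4.0833, 'joint_positions': [0.2039, 0.3386, 1.6748, -0.0, 1.1282, -0.947], 'dq': [-0.0012, -0.0002, -0.0005, -0.0, -0.0008, 0.0014], 'tau': [0.0034, -68.2764, -33.4058, 0.0141, 0.0874, -0.0001], 'tool_pos': [0.4727, 0.1586, 0.1957], 'ee_rot': [-0.6547, -3.0726, 0.0], 'force': [0.0197, -0.0711, -0.1406], 'ft_torque': [0.0279, 0.0266, -0.0019], 'gripper_force': 0.0, 'finger_gap': 0.4457}
```

Emit:
drive_tool:
  rows: [1,0,0,0,0,0,0,1,0,0,0,0,0,0,1,0,0,0,0,0,0,1,0,0,0,0,0,0,1,0,0,0,0,0,0]
  force: 20

```text
clock: 4.5
tool_pos: [0.4728, 0.1587, 0.1957]
ee_rot: [-0.655, -3.073, -0.0]
force: [-0.4, -0.1, 0.1]
finger_gap: 0.284
gripper_force: 20.0
```

Run:
```python
from h import *
show()
```

```text
{'clock': 4.5, 'joint_positions': [0.204, 0.3386, 1.6748, 0.0, 1.1281, -0.947], 'dq': [0.0002, 0.0004, 0.0006, -0.0019, 0.0001, -0.0009], 'tau': [-0.1282, -68.3504, -33.4153, -0.0549, 0.1199, 0.0087], 'tool_pos': [0.4728, 0.1587, 0.1957], 'ee_rot': [-0.6546, -3.0726, -0.0], 'force': [-0.4066, -0.1162, 0.1459], 'ft_torque': [0.023, -0.0161, 0.0324], 'gripper_force': 20.0, 'finger_gap': 0.2837}
```

Emit:
drive_tool:
  rows: [1,-0.0001,0.0052,0,0,0,2,1,-0.0004,0.0105,0,0,0,4,1,-0.0004,0.0105,0,0,0,4,1,-0.0004,0.0105,0,0,0,4,1,-0.0004,0.0105,0,0,0,4,1,-0.0001,0.0052,0,0,0,2,1,-0.0001,0.0052,0,0,0,2,1,0,0,0,0,0,0,1,0,0,0,0,0,0,1,0,0,0,0,0,0]

```text
clock: 5.33
tool_pos: [0.5055, 0.2056, 0.1956]
ee_rot: [-1.227, -2.892, -0.001]
force: [-2.2, 5.9, 1.2]
finger_gap: 0.282
gripper_force: 20.0
```

```bash
cat >> h.py <<'E'
def st():
    o=ctrl.get_obs(); e=HX-np.array(o["tool_pos"])[:2]; y=np.arctan2(e[1],e[0]); Rc=R.from_rotvec(o["ee_rot"]).as_matrix()
    t=np.arctan2(-Rc[1,0],-Rc[0,0]); f=Rl(y).T@np.array(o["force"])
    print("t %.2f yaw %.4f A %.4f r %.4f toolyaw %.4f F radial %.2f tang(cw) %.2f z %.2f | gap %.3f gf %.1f zpos %.4f"%(o["clock"],y,y+.267,np.hypot(*e),t,*f,o["finger_gap"],o["gripper_force"],o["tool_pos"][2]), "M",np.round(o["ft_torque"],2))
E
python3 -c "from h import *
st()"
```

```text
t 5.33 yaw -0.8021 A -0.5351 r 0.1508 toolyaw -0.8023 F radial 5.77 tang(cw) 2.57 z -1.24 | gap 0.282 gf 20.0 zpos 0.1956 M [0.8  0.39 0.08]
```

Emit:
drive_tool:
  rows: [0.68,0,0,0,0,0,0,0.68,0,0,0,0,0,0,0.68,0,0,0,0,0,0]

```text
clock: 5.58
tool_pos: [0.5057, 0.2051, 0.1957]
ee_rot: [1.228, 2.891, -0.0]
force: [-0.2, 0.0, 0.3]
finger_gap: 0.316
gripper_force: 0.0
```

```bash
python3 -c "from h import *
st()"
```

```text
t 5.58 yaw -0.8010 A -0.5340 r 0.1502 toolyaw -0.8034 F radial 0.16 tang(cw) -0.15 z -0.33 | gap 0.316 gf 0.0 zpos 0.1957 M [-0.03 -0.04 -0.04]
```

Emit:
drive_tool:
  rows: [0.68,-2e-05,0.00262,0,0,0,1,0.68,-2e-05,0.00262,0,0,0,1,0.68,-2e-05,0.00262,0,0,0,1,0.68,0,0,0,0,0,0,0.68,0,0,0,0,0,0]

```text
clock: 6.0
tool_pos: [0.5118, 0.2109, 0.1956]
ee_rot: [1.304, 2.858, 0.0]
force: [0.4, -1.0, -0.1]
finger_gap: 0.318
gripper_force: 0.0
```

```bash
python3 -c "from h import *
st()"
```

```text
t 6.00 yaw -0.8571 A -0.5901 r 0.1505 toolyaw -0.8560 F radial -1.03 tang(cw) -0.41 z 0.14 | gap 0.318 gf 0.0 zpos 0.1956 M [-0.04  0.04  0.03]
```

Emit:
drive_tool:
  rows: [0.68,-2e-05,0.00262,0,0,0,1,0.68,-2e-05,0.00262,0,0,0,1,0.68,-2e-05,0.00262,0,0,0,1,0.68,0,0,0,0,0,0,0.68,0,0,0,0,0,0]

```text
clock: 6.42
tool_pos: [0.5179, 0.2159, 0.1957]
ee_rot: [1.378, 2.823, 0.0]
force: [-0.0, -0.4, -0.8]
finger_gap: 0.318
gripper_force: 0.0
```

```bash
python3 -c "from h import *
st()"
```

```text
t 6.42 yaw -0.9095 A -0.6425 r 0.1505 toolyaw -0.9085 F radial -0.32 tang(cw) -0.28 z 0.79 | gap 0.318 gf 0.0 zpos 0.1957 M [-0.05  0.04  0.01]
```

Emit:
drive_tool:
  rows: [0.68,-2e-05,0.00262,0,0,0,1,0.68,-2e-05,0.00262,0,0,0,1,0.68,-2e-05,0.00262,0,0,0,1,0.68,0,0,0,0,0,0]

```text
clock: 6.75
tool_pos: [0.5244, 0.2208, 0.1957]
ee_rot: [1.454, 2.785, 0.001]
force: [-0.1, -0.9, 0.5]
finger_gap: 0.317
gripper_force: 0.0
```

```bash
python3 -c "from h import *
st()"
```

```text
t 6.75 yaw -0.9636 A -0.6966 r 0.1505 toolyaw -0.9626 F radial -0.68 tang(cw) -0.56 z -0.51 | gap 0.317 gf 0.0 zpos 0.1957 M [-0.04 -0.   -0.01]
```

Emit:
drive_tool:
  rows: [0.68,-2e-05,0.00262,0,0,0,1,0.68,-2e-05,0.00262,0,0,0,1,0.68,-2e-05,0.00262,0,0,0,1]

```text
clock: 7.0
tool_pos: [0.5307, 0.2249, 0.1957]
ee_rot: [-1.527, -2.745, 0.0]
force: [-2.0, -0.6, -0.1]
finger_gap: 0.318
gripper_force: 0.9
```

```bash
python3 -c "from h import *
st()
im,d=ctrl.grab_frame('wrist'); cv2.imwrite('pics/w2.png',im)
st()"
```

```text
t 7.00 yaw -1.0134 A -0.7464 r 0.1505 toolyaw -1.0151 F radial 0.52 tang(cw) -2.00 z 0.12 | gap 0.318 gf 0.9 zpos 0.1957 M [-0.22  0.32 -0.  ]
t 7.05 yaw -1.0165 A -0.7495 r 0.1505 toolyaw -1.0165 F radial -0.11 tang(cw) -1.09 z -0.54 | gap 0.321 gf 0.3 zpos 0.1957 M [-0.08  0.13 -0.04]
```

View pics/w2.png

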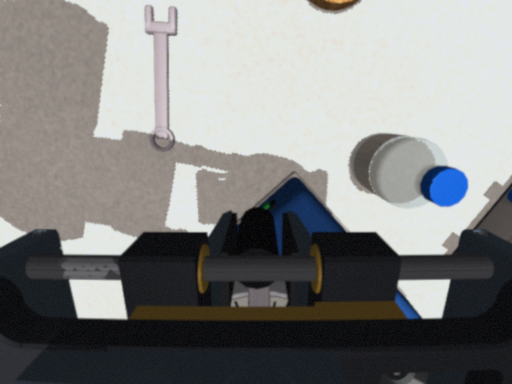

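Emit:
drive_tool:
  rows: [0.68,-2e-05,0.00262,0,0,0,1,0.68,-2e-05,0.00262,0,0,0,1,0.68,-2e-05,0.00262,0,0,0,1]

```text
clock: 7.3
tool_pos: [0.5375, 0.2289, 0.1957]
ee_rot: [-1.598, -2.705, -0.0]
force: [-1.4, -0.5, 1.1]
finger_gap: 0.317
gripper_force: 0.9
```

```bash
python3 -c "from h import *
st()"
```

```text
t 7.30 yaw -1.0658 A -0.7988 r 0.1505 toolyaw -1.0674 F radial 0.20 tang(cw) -1.49 z -1.06 | gap 0.317 gf 0.9 zpos 0.1957 M [-0.14  0.25  0.03]
```

Emit:
drive_tool:
  rows: [0.68,-2e-05,0.00262,0,0,0,1,0.68,-2e-05,0.00262,0,0,0,1,0.68,-2e-05,0.00262,0,0,0,1]

```text
clock: 7.55
tool_pos: [0.5445, 0.2326, 0.1957]
ee_rot: [-1.668, -2.662, -0.0]
force: [-2.6, 0.1, -0.4]
finger_gap: 0.323
gripper_force: 0.9
```

```bash
python3 -c "from h import *
st()"
```

```text
t 7.55 yaw -1.1182 A -0.8512 r 0.1505 toolyaw -1.1197 F radial 1.19 tang(cw) -2.30 z 0.44 | gap 0.323 gf 0.9 zpos 0.1957 M [-0.12  0.39 -0.05]
```

Emit:
drive_tool:
  rows: [0.68,-2e-05,0.00262,0,0,0,1,0.68,-2e-05,0.00262,0,0,0,1,0.68,-2e-05,0.00262,0,0,0,1]

```text
clock: 7.8
tool_pos: [0.5516, 0.2358, 0.1956]
ee_rot: [-1.737, -2.617, 0.0]
force: [-2.3, 0.3, 0.5]
finger_gap: 0.32
gripper_force: 0.9
```

```bash
python3 -c "from h import *
st()"
```

```text
t 7.80 yaw -1.1702 A -0.9032 r 0.1505 toolyaw -1.1720 F radial 1.20 tang(cw) -1.98 z -0.46 | gap 0.320 gf 0.9 zpos 0.1956 M [ 0.    0.46 -0.01]
```

Emit:
drive_tool:
  rows: [0.68,-2e-05,0.00262,0,0,0,1,0.68,-2e-05,0.00262,0,0,0,1,0.68,-2e-05,0.00262,0,0,0,1]

```text
clock: 8.05
tool_pos: [0.559, 0.2387, 0.1956]
ee_rot: [-1.805, -2.571, -0.0]
force: [-2.1, 0.6, 1.0]
finger_gap: 0.323
gripper_force: 0.9
```

```bash
python3 -c "from h import *
st()"
```

```text
t 8.05 yaw -1.2226 A -0.9556 r 0.1505 toolyaw -1.2244 F radial 1.27 tang(cw) -1.82 z -1.00 | gap 0.323 gf 0.9 zpos 0.1956 M [0.02 0.36 0.01]
```

Emit:
drive_tool:
  rows: [0.68,-2e-05,0.00262,0,0,0,1,0.68,-2e-05,0.00262,0,0,0,1,0.68,-2e-05,0.00262,0,0,0,1]

```text
clock: 8.3
tool_pos: [0.5663, 0.2411, 0.1956]
ee_rot: [-1.872, -2.523, 0.0]
force: [-3.5, 0.5, 1.1]
finger_gap: 0.321
gripper_force: 1.9
```

```bash
python3 -c "from h import *
st()"
```

```text
t 8.30 yaw -1.2740 A -1.0070 r 0.1505 toolyaw -1.2767 F radial 1.53 tang(cw) -3.18 z -1.13 | gap 0.321 gf 1.9 zpos 0.1956 M [-0.06  0.66 -0.02]
```

Emit:
drive_tool:
  rows: [0.68,0,0,0,0,0,0]

```text
clock: 8.38
tool_pos: [0.5666, 0.2411, 0.1956]
ee_rot: [1.872, 2.523, 0.0]
force: [-0.2, 0.8, -0.9]
finger_gap: 0.32
gripper_force: 0.2
```

```bash
python3 -c "from h import *
st()"
```

```text
t 8.38 yaw -1.2760 A -1.0090 r 0.1504 toolyaw -1.2767 F radial 0.85 tang(cw) 0.05 z 0.87 | gap 0.320 gf 0.2 zpos 0.1956 M [-0.05  0.14  0.01]
```

Emit:
drive_tool:
  rows: [0.68,-1e-05,0.00131,0,0,0,0.5,0.68,-1e-05,0.00131,0,0,0,0.5,0.68,0,0.00026,0,0,0,0.1,0.68,0,0.00013,0,0,0,0.05]

```text
clock: 8.72
tool_pos: [0.5688, 0.2418, 0.1956]
ee_rot: [-1.895, -2.505, 0.001]
force: [-5.1, -0.1, 1.2]
finger_gap: 0.325
gripper_force: 2.6
```

```bash
python3 -c "from h import *
st()"
```

```text
t 8.72 yaw -1.2915 A -1.0245 r 0.1504 toolyaw -1.2953 F radial 1.29 tang(cw) -4.94 z -1.17 | gap 0.325 gf 2.6 zpos 0.1956 M [-0.28  0.87 -0.01]
```

Emit:
drive_tool:
  rows: [0.68,0,0.0008,0,0,0,0.3,0.68,0,0.00013,0,0,0,0.05,0.68,0,0.00013,0,0,0,0.05]

```text
clock: 8.97
tool_pos: [0.5697, 0.242, 0.1956]
ee_rot: [-1.904, -2.499, 0.001]
force: [-6.3, -0.9, 0.8]
finger_gap: 0.325
gripper_force: 2.8
```

```bash
python3 -c "from h import *
st()"
```

```text
t 8.97 yaw -1.2974 A -1.0304 r 0.1504 toolyaw -1.3021 F radial 0.80 tang(cw) -6.34 z -0.83 | gap 0.325 gf 2.8 zpos 0.1956 M [-0.27  0.99  0.03]
```

Emit:
drive_tool:
  rows: [0.68,0,0.0002,0,0,0,0.08,0.68,0,0.00013,0,0,0,0.05,0.68,0,0.0001,0,0,0,0.04,0.68,0,5e-05,0,0,0,0.02,0.68,0,5e-05,0,0,0,0.02]

```text
clock: 9.38
tool_pos: [0.5702, 0.2421, 0.1956]
ee_rot: [-1.908, -2.495, 0.001]
force: [-6.2, -1.2, 0.9]
finger_gap: 0.316
gripper_force: 3.0
```

```bash
python3 -c "from h import *
st()"
```

```text
t 9.38 yaw -1.3007 A -1.0337 r 0.1504 toolyaw -1.3058 F radial 0.54 tang(cw) -6.31 z -0.93 | gap 0.316 gf 3.0 zpos 0.1956 M [-0.36  1.03 -0.02]
```

Emit:
drive_tool:
  rows: [0.68,0,3e-05,0,0,0,0.01,0.68,0,3e-05,0,0,0,0.01,0.68,0,3e-05,0,0,0,0.01,0.68,0,3e-05,0,0,0,0.01,0.68,0,3e-05,0,0,0,0.01,0.68,0,3e-05,0,0,0,0.01,0.68,0,3e-05,0,0,0,0.01]

```text
clock: 9.97
tool_pos: [0.5703, 0.2422, 0.1956]
ee_rot: [-1.91, -2.494, 0.001]
force: [-5.6, -0.7, 2.2]
finger_gap: 0.323
gripper_force: 3.0
```

```bash
python3 -c "from h import *
st()"
```

```text
t 9.97 yaw -1.3019 A -1.0349 r 0.1504 toolyaw -1.3069 F radial 0.84 tang(cw) -5.59 z -2.16 | gap 0.323 gf 3.0 zpos 0.1956 M [-0.36  1.01  0.06]
```

Emit:
drive_tool:
  rows: [0.68,0,3e-05,0,0,0,0.01,0.68,0,3e-05,0,0,0,0.01,0.68,0,3e-05,0,0,0,0.01,0.68,0,3e-05,0,0,0,0.01,0.68,0,3e-05,0,0,0,0.01]

```text
clock: 10.38
tool_pos: [0.5704, 0.2422, 0.1956]
ee_rot: [-1.911, -2.493, 0.001]
force: [-6.0, -0.6, 1.6]
finger_gap: 0.322
gripper_force: 3.1
```

```bash
python3 -c "from h import *
st()"
```

```text
t 10.38 yaw -1.3026 A -1.0356 r 0.1504 toolyaw -1.3077 F radial 0.97 tang(cw) -5.93 z -1.56 | gap 0.322 gf 3.1 zpos 0.1956 M [-0.28  1.02 -0.02]
```

Emit:
drive_tool:
  rows: [0.68,-2e-05,-0.00262,0,0,0,-1,0.68,-0.0001,-0.00523,0,0,0,-2,0.68,-0.00037,-0.01046,0,0,0,-4,0.68,-0.00037,-0.01046,0,0,0,-4,0.68,-0.00037,-0.01046,0,0,0,-4,0.68,-0.00037,-0.01046,0,0,0,-4,0.68,-0.00037,-0.01046,0,0,0,-4,0.68,-0.00037,-0.01046,0,0,0,-4,0.68,-0.00037,-0.01046,0,0,0,-4,0.68,-0.00037,-0.01046,0,0,0,-4,0.68,-0.0001,-0.00523,0,0,0,-2,0.68,-2e-05,-0.00262,0,0,0,-1]

```text
clock: 11.38
tool_pos: [0.4902, 0.1874, 0.196]
ee_rot: [0.991, 2.98, 0.001]
force: [-0.4, 2.6, -0.8]
finger_gap: 0.321
gripper_force: 0.9
```

```bash
python3 -c "from h import *
st()"
```

```text
t 11.38 yaw -0.6442 A -0.3772 r 0.1502 toolyaw -0.6422 F radial 1.85 tang(cw) 1.88 z 0.79 | gap 0.321 gf 0.9 zpos 0.1960 M [ 0.38 -0.02 -0.03]
```

Emit:
drive_tool:
  rows: [0.68,-0.0001,-0.00523,0,0,0,-2,0.68,-0.00037,-0.01046,0,0,0,-4,0.68,-0.00037,-0.01046,0,0,0,-4,0.68,-0.00037,-0.01046,0,0,0,-4,0.68,-0.00037,-0.01046,0,0,0,-4,0.68,-0.00037,-0.01046,0,0,0,-4,0.68,-0.00037,-0.01046,0,0,0,-4,0.68,-0.00037,-0.01046,0,0,0,-4,0.68,-0.00037,-0.01046,0,0,0,-4,0.68,-0.00037,-0.01046,0,0,0,-4,0.68,-0.0002,-0.00785,0,0,0,-3,0.68,-2e-05,-0.00262,0,0,0,-1]

```text
clock: 12.38
tool_pos: [0.4611, 0.0836, 0.1959]
ee_rot: [-0.142, 3.137, -0.0]
force: [-0.5, 1.0, 1.0]
finger_gap: 0.32
gripper_force: 0.9
```

```bash
python3 -c "from h import *
st()
im,d=ctrl.grab_frame('wrist'); o=ctrl.get_obs(); cv2.imwrite('pics/w3.png',im); st()"
```

```text
t 12.38 yaw 0.0910 A 0.3580 r 0.1498 toolyaw 0.0905 F radial 0.38 tang(cw) 1.04 z -1.00 | gap 0.320 gf 0.9 zpos 0.1959 M [0.35 0.14 0.03]
t 12.43 yaw 0.0907 A 0.3577 r 0.1498 toolyaw 0.0894 F radial -0.32 tang(cw) -0.19 z -0.73 | gap 0.323 gf 0.0 zpos 0.1958 M [ 0.04  0.02 -0.03]
```

View pics/w3.png

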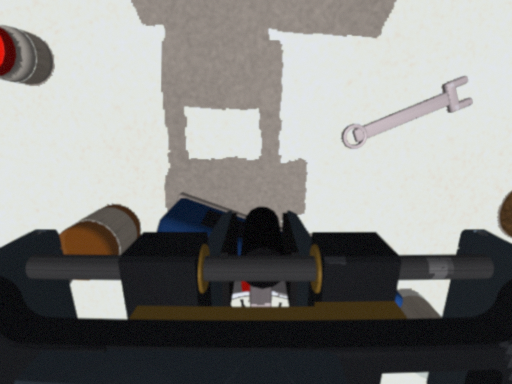

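The wrist view shows the arm just short of the marker, with red still visible at (243,285), left of the arm. I move on 2°, then open, lift and look.

Emit:
drive_tool:
  rows: [0.68,-2e-05,-0.00262,0,0,0,-1,0.68,-2e-05,-0.00262,0,0,0,-1,0.68,0,0,0,0,0,0,0,0,0,0,0,0,0,0,0,0,0,0,0,0,0,0,0,0,0,0,0,0,0,0,0,0,0,0,0,0,0,-0.02,0,0,0,0,0,0,-0.03,0,0,0,0,0,0,-0.03,0,0,0,0,0,0,-0.03,0,0,0,0,0,0,0,0,0,0]

```text
clock: 13.43
tool_pos: [0.4633, 0.0793, 0.3109]
ee_rot: [-0.193, 3.128, -0.0]
force: [0.4, 0.1, 0.1]
finger_gap: 0.946
gripper_force: 0.0
```

Emit:
drive_tool:
  rows: [0,0.03,0,0,0,0,0,0,0.03,0,0,0,0,0,0,0.02,0,0,0,0,0,0,0,0,0,0,0,0,0,0,0,0,0,0,0]

```text
clock: 13.85
tool_pos: [0.3813, 0.0692, 0.3059]
ee_rot: [-0.193, 3.135, -0.0]
force: [0.4, -0.3, 0.3]
finger_gap: 0.998
gripper_force: 0.0
```

Run:
```python
from h import *
o=ctrl.get_obs(); im,d=ctrl.grab_frame('wrist'); st(); P=wcloud(im,d,o); marker(P,im,d); arm(P,im,d,.1,.135); arm(P,im,d)
m=P[(d>0)&(im.max(2)<80)&(P[...,2]>.233)&(P[...,2]<.245)&(np.hypot(P[...,0]-.4615,P[...,1]-.078)<.04)]
if len(m): e=HX-m.mean(0)[:2]; print("grip top",len(m),m.mean(0),np.arctan2(e[1],e[0]),np.hypot(*e))
cv2.imwrite('pics/w4.png',im)
for c in("scene","side"):
    im,d=ctrl.grab_frame(c); cv2.imwrite('pics/%s4.png'%c,im); grip_est(c,im,d); Q=cloud(c,im,d); marker(Q,im,d); arm(Q,im,d)
```

```text
t 13.90 yaw 0.1218 A 0.3888 r 0.2298 toolyaw 0.1232 F radial -0.44 tang(cw) -0.11 z 1.08 | gap 0.998 gf 0.0 zpos 0.3059 M [-0.03 -0.04  0.01]
marker n 15 z 0.15373127890350316 yaw mean 0.26566657121912185 mid-range 0.2707997633331522 rect ((531.2692260742188, 75.73322296142578), (3.6360340118408203, 10.876842498779297), 88.1469497680664) 0.26522630836379957
  return _methods._mean(a, axis=axis, dtype=dtype,
  ret = ret.dtype.type(ret / rcount)
Traceback (most recent call last):
  File "h.py", line 41, in arm
    k=abs(a-a0)<.3; l=cv2.fitLine(m[k][:,:2].astype(np.float32),cv2.DIST_HUBER,0,1e-4,1e-4).ravel()
                      ~~~~~~~~~~~^^^^^^^^^^^^^^^^^^^^^^^^^^^^^^^^^^^^^^^^^^^^^^^^^^^^^^^^^^
cv2.error: OpenCV(4.12.0) /io/opencv/modules/imgproc/src/linefit.cpp:50: error: (-215:Assertion failed) count > 0 in function 'fitLine2D_wods'
```

The wrist camera looks the wrong way from here, so I move inward over the drum, above the grip's height.

Emit:
drive_tool:
  rows: [0,-0.03,0,-0.01,0,0,0,0,-0.03,0,-0.01,0,0,0,0,-0.03,0,-0.01,0,0,0,0,-0.03,0,0,0,0,0,0,-0.02,0,0,0,0,0,0,0,0,0,0,0,0,0,0,0,0,0,0,0]

```text
clock: 14.48
tool_pos: [0.522, 0.0866, 0.3347]
ee_rot: [0.194, -3.134, 0.0]
force: [-0.7, -0.6, -0.8]
finger_gap: 0.999
gripper_force: 0.0
```

Run:
```python
from h import *
o=ctrl.get_obs(); im,d=ctrl.grab_frame('wrist'); cv2.imwrite('pics/w4.png',im); np.savez("w4.npz",im=im,d=d)
st(); P=wcloud(im,d,o); marker(P,im,d); arm(P,im,d,.1,.135); arm(P,im,d)
m=P[(d>0)&(im.max(2)<80)&(P[...,2]>.233)&(P[...,2]<.245)&(np.hypot(P[...,0]-.4615,P[...,1]-.078)<.04)]
if len(m): e=HX-m.mean(0)[:2]; print("grip top",len(m),m.mean(0),np.arctan2(e[1],e[0]),np.hypot(*e))
```

```text
t 14.53 yaw 0.1187 A 0.3857 r 0.0899 toolyaw 0.1234 F radial 0.00 tang(cw) 0.24 z 1.08 | gap 1.001 gf 0.0 zpos 0.3349 M [-0.01  0.   -0.03]
marker n 55 z 0.15404398938434813 yaw mean 0.2525509390184218 mid-range 0.2546745540391317 rect ((524.6659545898438, 75.11293029785156), (18.443462371826172, 3.9985294342041016), 6.612725257873535) 0.25242246506817395
arm n 383 z 0.17092030937930858 yaw median 0.1158208754255999 line 0.08478199 axis offset mm 3.4723054669834457
arm n 1089 z 0.17092154685181987 yaw median 0.11433044732820108 line 0.11623974 axis offset mm -0.08422075920847516
grip top 516 [0.46140267 0.07988809 0.23783732] 0.11574776102021593 0.1499003586772388
```

View pics/w4.png

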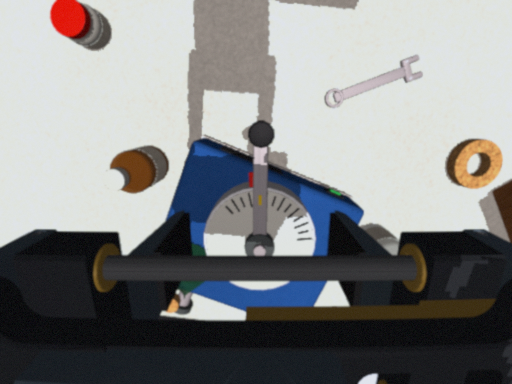

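The arm lies over the marker but slightly clockwise of it. The only red visible is a sliver at (251,180), left of the arm at (261,190). The lever is at 0.1155, and the marker is at about 0.14 by its outer edge. The bottles look untouched. I re-cage the grip and nudge about 1.4° anticlockwise.

Emit:
drive_tool:
  rows: [0,0.03,0,0,0,0,0,0,0.031,0,0,0,0,0,0,0,0,0,0,0,0,0.2,0,0,0.03,0,0,0,0.4,0,0,0.035,0,0,0,0.5,0,0,0.035,0,0,0,0.5,0,0,0.03,0,0,0,0.5,0,0,0.009,0,0,0,0.5,0,0,0,0,0,0,0.5,0,0,0,0,0,0]

```text
clock: 15.37
tool_pos: [0.4605, 0.079, 0.1977]
ee_rot: [-0.194, 3.135, -0.0]
force: [0.4, 0.1, -0.3]
finger_gap: 0.521
gripper_force: 0.0
```

```bash
python3 -c "from h import *
st()"
```

```text
t 15.37 yaw 0.1210 A 0.3880 r 0.1509 toolyaw 0.1233 F radial -0.43 tang(cw) 0.04 z 0.27 | gap 0.521 gf 0.0 zpos 0.1977 M [ 0. -0.  0.]
```

Emit:
drive_tool:
  rows: [0.68,0,0,0,0,0,0,0.68,0,0,0,0,0,0,0.68,0,0,0,0,0,0,0.68,0,0,0,0,0,0,0.68,-1e-05,-0.0014,0,0,0,-0.55,0.68,-1e-05,-0.0014,0,0,0,-0.5,0.68,-1e-05,-0.0014,0,0,0,-0.5,0.68,0,0,0,0,0,0,0.68,0,0,0,0,0,0,0.2,0,0,0,0,0,0,0,0,0,0,0,0,0,0,0,0,0,0,0]

```text
schema error: expected a multiple of 7 numbers
```

Emit:
drive_tool:
  rows: [0,0,0,0,0,0,0,0,0,0,-0.02,0,0,0,0,0,0,-0.03,0,0,0,0,0,0,-0.03,0,0,0,0,0,0,-0.03,0,0,0,0,0,0,-0.03,0,0,0,0,-0.02,0,0,0,0,0,0,-0.03,0,0,0,0,0,0,-0.011,0,0,0,0,0,0,0,0,0,0,0,0,0,0,0,0,0,0,0]

```text
clock: 16.28
tool_pos: [0.5206, 0.0865, 0.3373]
ee_rot: [-0.194, 3.135, -0.0]
force: [-0.3, 0.6, -0.2]
finger_gap: 1.005
gripper_force: 0.0
```

Run:
```python
from h import *
o=ctrl.get_obs(); im,d=ctrl.grab_frame('wrist')
st(); P=wcloud(im,d,o); marker(P,im,d); arm(P,im,d)
m=P[(d>0)&(im.max(2)<80)&(P[...,2]>.233)&(P[...,2]<.245)&(np.hypot(P[...,0]-.4615,P[...,1]-.078)<.04)]
e=HX-m.mean(0)[:2]; print("grip top",len(m),m.mean(0),np.arctan2(e[1],e[0]),np.hypot(*e))
a=cv2.resize(im[110:260,190:330],None,fx=4,fy=4,interpolation=cv2.INTER_CUBIC)
cv2.imwrite('pics/w5.png',a)
```

```text
t 16.33 yaw 0.1189 A 0.3859 r 0.0908 toolyaw 0.1234 F radial 0.23 tang(cw) -0.15 z 0.20 | gap 0.998 gf 0.0 zpos 0.3372 M [ 0.02 -0.   -0.  ]
marker n 53 z 0.1538876613530583 yaw mean 0.252297496420003 mid-range 0.25265998315759447 rect ((524.725341796875, 75.02147674560547), (17.65427589416504, 3.981922149658203), 6.636058807373047) 0.2535919798310842
arm n 1064 z 0.17098128798293827 yaw median 0.11395608379182984 line 0.10930032 axis offset mm 0.36613577534365943
grip top 507 [0.46132896 0.07974652 0.2378389 ] 0.11662852980385843 0.14998997943538395
```

View pics/w5.png

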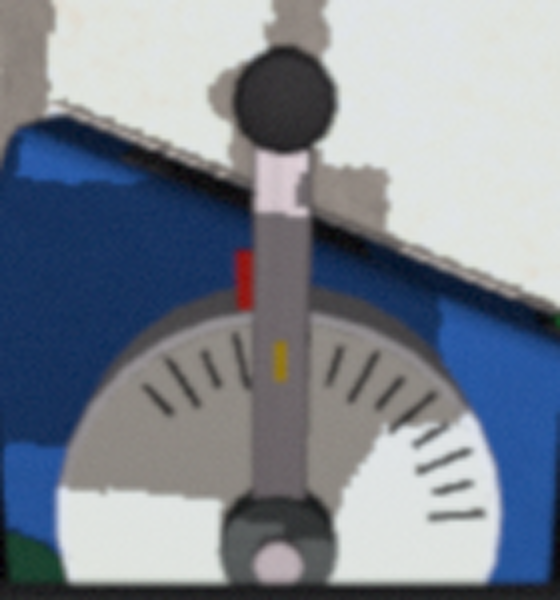

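The re-cage call was refused because one row was short, so nothing was touched. The crop shows red only left of the arm, with its outer edge at x=236 and the arm centre at 281. That puts the marker about 3 mm further anticlockwise, at yaw ≈ 0.147. I go again.

Emit:
drive_tool:
  rows: [0,0.03,0,0,0,0,0,0,0.0305,0,0,0,0,0,0,0,0,0,0,0,0,0.2,0,0,0.03,0,0,0,0.4,0,0,0.035,0,0,0,0.5,0,0,0.035,0,0,0,0.5,0,0,0.03,0,0,0,0.5,0,0,0.011,0,0,0,0.68,0,0,0,0,0,0,0.68,0,0,0,0,0,0,0.68,0,0,0,0,0,0]

```text
clock: 17.25
tool_pos: [0.4611, 0.079, 0.1971]
ee_rot: [-0.194, 3.134, -0.0]
force: [0.9, 0.9, 0.5]
finger_gap: 0.446
gripper_force: 0.0
```

```bash
python3 -c "from h import *
st()"
```

```text
t 17.25 yaw 0.1211 A 0.3881 r 0.1503 toolyaw 0.1234 F radial -1.01 tang(cw) 0.79 z -0.53 | gap 0.446 gf 0.0 zpos 0.1971 M [-0.01 -0.05 -0.07]
```

Emit:
drive_tool:
  rows: [0.68,0,0,0,0,0,0,0.68,0,0,0,0,0,0,0.68,0,0,0,0,0,0,0.68,0,-0.0013,0,0,0,-0.5,0.68,0,-0.0013,0,0,0,-0.5,0.68,0,-0.0013,0,0,0,-0.5,0.68,0,-0.0013,0,0,0,-0.5,0.68,0,0,0,0,0,0,0.68,0,0,0,0,0,0]

```text
clock: 18.0
tool_pos: [0.4614, 0.0737, 0.1956]
ee_rot: [0.248, -3.132, 0.0]
force: [0.2, -0.0, -0.4]
finger_gap: 0.321
gripper_force: 0.0
```

```bash
python3 -c "from h import *
st()"
```

```text
t 18.00 yaw 0.1567 A 0.4237 r 0.1508 toolyaw 0.1581 F radial -0.19 tang(cw) -0.04 z 0.38 | gap 0.321 gf 0.0 zpos 0.1956 M [-0.01  0.07 -0.01]
```

Emit:
drive_tool:
  rows: [0.2,0,0,0,0,0,0,0,0,0,0,0,0,0,0,0,0,0,0,0,0,0,0,0,0,0,0,0,0,0,0,0,0,0,0,0,0,0,-0.02,0,0,0,0,0,0,-0.03,0,0,0,0,0,0,-0.03,0,0,0,0,0,0,-0.03,0,0,0,0,-0.03,0,-0.03,0,0,0,0,-0.03,0,0,0,0,0,0,0,0,0,0,0,0]

```text
clock: 19.0
tool_pos: [0.5247, 0.0837, 0.3365]
ee_rot: [-0.248, 3.127, -0.0]
force: [-0.5, -0.7, -2.1]
finger_gap: 0.997
gripper_force: 0.0
```

Emit:
drive_tool:
  rows: [0,0,0,0,0,0,0,0,0,0,0,0,0,0]

```text
clock: 19.17
tool_pos: [0.5194, 0.0832, 0.3345]
ee_rot: [0.248, -3.13, 0.0]
force: [-1.1, -0.2, -0.3]
finger_gap: 1.005
gripper_force: 0.0
```

Run:
```python
from h import *
o=ctrl.get_obs(); im,d=ctrl.grab_frame('wrist')
st(); P=wcloud(im,d,o); arm(P,im,d)
m=P[(d>0)&(im.max(2)<80)&(P[...,2]>.233)&(P[...,2]<.245)&(np.hypot(P[...,0]-.4615,P[...,1]-.078)<.04)]
e=HX-m.mean(0)[:2]; print("grip top",len(m),m.mean(0),np.arctan2(e[1],e[0]),np.hypot(*e))
a=cv2.resize(im[110:260,190:330],None,fx=4,fy=4,interpolation=cv2.INTER_CUBIC)
cv2.imwrite('pics/w6.png',a)
for c in("scene","side"):
    ctrl.grab_frame(c)
    for n in("flask","reagent","amber"): print(c,n,[(round(r["score"],2),np.round(r["at"],3).tolist()) for r in ctrl.find_in(c,n)[:1]])
```

```text
t 19.22 yaw 0.1529 A 0.4199 r 0.0922 toolyaw 0.1583 F radial 0.20 tang(cw) -0.61 z 0.65 | gap 0.999 gf 0.0 zpos 0.3346 M [ 0.02  0.   -0.03]
arm n 1071 z 0.17101410883811002 yaw median 0.14868469357082495 line 0.14818501 axis offset mm 0.09633998410059134
grip top 521 [0.46192569 0.07450873 0.2377284 ] 0.15175680122074722 0.15009939556346236
scene flask [(0.9, [0.693, 0.009, 0.153])]
scene reagent [(0.94, [0.669, 0.328, 0.102])]
scene amber [(0.96, [0.567, -0.093, 0.094])]
side flask [(0.58, [0.669, -0.017, 0.148])]
side reagent [(0.77, [0.639, 0.304, 0.102])]
side amber [(0.75, [0.534, -0.13, 0.09])]
```

View pics/w6.png

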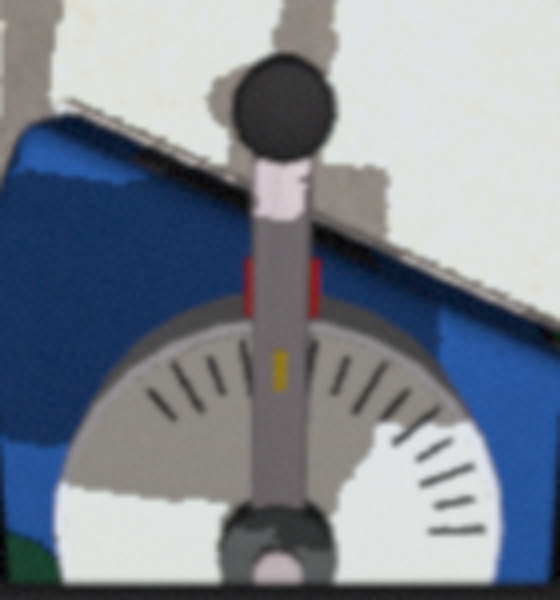

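The crop shows matching red slivers either side of the arm (245–254 on the left, 310–320 on the right), so the lever is centred on the marker. The flask and bottles are where they were, and the gripper is clear.

```bash
python3 -c "from plant import ctrl
print(ctrl.job_done())"
```

```text
the job is handed in; nothing more can be done
None
```

The job is handed in: I swung the lever clockwise onto its spring seat, met at A ≈ -0.99, and held it there for about 1.4 s at roughly 6 N. I then swung it back to within about 0.2 mm of the red marker's middle and let go, with the flask and both bottles where they were.

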